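Free the sagging guard bolt and hold the gate ajar

ROBOT

A 7-joint arm with a two-finger parallel gripper is mounted at the origin on the work surface. World frame = base frame: x ahead of the robot, y to its left, z up, the work surface at z = 0. Lengths are in m, angles in rad, forces in N, time in s.
With the tool pointing down it reaches from about 0.4 to 0.9 m from the base axis. Payload 5.5 kg.
Tool frame: the origin (TCP) lies midway between the tips of the shut fingers; the grasp point (between the pads) lies 19 mm behind it; z points along the fingers, y is the line along which they close (so a half turn about z gives the same grasp; the last joint's range is limited). The gripper opens to 85 mm and grips with 20 to 120 N. Pads are 22 mm wide; open, the fingers measure 114 mm over their backs; the gripper's body (76 mm by 85 mm) begins 54 mm behind the grasp point. The pads swing forward as they close: fully open they stand 13 mm farther back than shut.
Start: joints at [-0.854, 0.501, -0.427, 1.55, 0.221, 1.138, -0.21], TCP at [0.285, 0.584, 0.231] pointing down, gripper open.
Joint ranges: [-2.88, 2.88], [-0.31, 2.03], [-1.54, 1.56], [0.2, 2.42], [-1.41, 4.55], [0.19, 2.02], [-2.57, 2.57]. Speed limits (rad/s): [2.57, 2.57, 3.14, 3.14, 3.14, 3.14, 3.14].

INTERFACE

Orientations are given as a unit quaternion [w, x, y, z].
In Python, from workcell import manip gives the robot as it stands.
- The arm moves only by the shell command python3 -m inch 'ROWS'. ROWS is JSON, a list of rows, each a list of 3 entries, a list of its own where there are three numbers: the turn, a rotation vector about the tool's x, y, z each as a share of 45 degrees, from -1 to 1, then the shift along the tool's x, y, z each as a share of 0.1 m, from -1 to 1, then the closure, from 0 (fully open) to 1 (shut). In form: [[[rx, ry, rz], [x, y, z], jaw], ...]. A call has 1 to 8 rows; each row shifts and turns the commanded pose from where the row before left it, along the tool's axes as they then stand; what a row does not reach is not made up. A row lasts 1/10 s, in which the tool goes at most 50 mm and 8.59 degrees, less where a joint would pass 70% of its speed; a pose out of reach is approached as far as the arm can. A call with a number of a shift or a turn outside -1 to 1 is refused whole. A call with a gripper value outside its range is refused whole. The fingers move at their own pace and stop on an object; the grip force is fixed at half the most. Time passes only in rows, so rows that do not move let the fingers close. It gives the time, the measured TCP pose, the force, the opening and the grip force at its end, in the units of the state.
- manip.get_obs(): the state, without advancing time (a new reading comes with each control period).
- manip.read_camera(name): name is "side" or "top" or "wrist"; returns a dict with "pixels" (480x640x3 uint8, blue, green, red), "fov_y" (degrees; the focal length in pixels is half the picture's height over the tangent of half this angle, whatever the lens; pixels are square), "cx", "cy" (the principal point, pixels), "position" and "orientation" of the camera in the world. Camera axes: x right, y down, z forward; pixel columns grow to the right and rows downward; lengths in m; the calibration is good to about 2 mm. A picture is of the moment at which its call begins. There is no depth.
- manip.finish_job(): hands the job in; it is judged then, once.
The state is a dict: "time_s": time; "q": joint angles; "joint_vel": joint speeds; "joint_torque": joint torques, N m; "tool_pos": TCP position; "tcp_rot": TCP orientation; "contact_force": force on the tool from outside, world axes, zero at the start; "ft_torque": the same for the moment, N m; "opening": finger opening in m; "gripper_force": force on a finger pad.
Only numpy, scipy, OpenCV 4.12 (cv2) and the standard library are available. Lean on these libraries where they do the work, as an engineer would, in place of code of your own. Each camera call takes 0.05 s, during which the arm holds its last target. There are 200 camera calls.

TASK

The clear guard round the ultrasonic test press has to be opened: first slide the output slide on the blue generator's deck all the way to its stop at the narrow green end of the scale, so that the press is idle, and leave it there. Then take the red knob of the gate's sagging bolt, lift it so that the bolt clears the bent-up lip of its keeper while you draw it back out of the keeper, and pull the spring-closed gate open by about a hand's width (roughly 80 mm at its free edge). Finish while still gripping the knob and holding the gate ajar and still, without upsetting anything else on the table.

Things in the scene. Friction and masses are not known exactly. Their poses are not given: they have to be found in the camera images.
- slide_grip (a point): Centre (half-way up) of the output slide's grip: an upright black block with a white line, 26 mm (its x) by 14 mm (its y, the sliding direction) by 36 mm high, on an aluminium track on the generator's low front deck. The track's top is 18 mm below this point. Axes as the generator's: +y runs along the slide towards the narrow green end of the scale.
- output_slide (a joint): Travel of the output slide in m: 0 at the wide red end of the scale, 0.070 at the stop at the narrow end, which a green square marks (motion along +y of point slide_grip). About 1.5 N of friction; it stays where it is left.
- generator: Blue ultrasonic generator, heavy and fixed, 300 (x) by 240 (y) mm; origin at the centre of its underside. Its low front deck with the slide (56 mm above the table, light grey, scale of coloured bars) is at its -x side, towards the robot; its raised rear part, 120 mm high, begins 62 mm behind the slide.
- knob: Red upright cylindrical knob of the gate bolt, diameter 18 mm, 40 mm high; origin at its centre. A 10 mm stem joins it to the bolt below. At rest its underside is 19 mm above the gate's top edge and 9 mm above the bolt's guide staples, with free room all round. Its axes turn with the gate: +y runs along the bolt towards the hinge, the way the bolt is drawn; -x points out of the guard's front.
- keeper_lip (a point): Top of the keeper's bent-up lip (bare steel, 3 mm thick, standing 7 mm up). The keeper is a dark open-topped steel cradle, 28 mm long, fixed to the guard's right-hand post; it holds the nose of the brass bolt, which lies 76 mm along -y from the knob. Axes as the guard's: -x out of its front, +y towards the gate's hinge.
- bolt (a joint): How far the bolt is drawn in m: 0 shot, 0.045 fully drawn, along +y of the knob; 1.5 N of friction. The keeper's lip stands in a notch in the bolt's underside: unless lifted by over 7 mm the bolt stops after about 5 mm and cannot be forced. Keep it lifted until 0.026: from there it is clear of the keeper and the gate can swing.
- bolt_lift (a joint): How far the bolt is lifted in its tall, worn guides, in m: 0 sagging at rest, 0.014 at the top of the guides. It falls back by its own weight (about 2 N) if not held up. Lifting the knob lifts the bolt by the same amount.
- gate (a joint): Opening angle of the gate in rad: 0 shut, growing as the free edge swings out of the guard's front; its limit is 1.3. The free edge is 260 mm from the hinge axis, so that 0.31 rad is 80 mm of opening. Hinge springs pull it shut at all times, with 2 to 3 N felt at the knob.
- hinge (a point): Fixed point on the gate's vertical hinge axis, level with the gate's top edge, 220 mm above the table. Its axes are the guard's and do not turn with the gate: -x points out of the front, -y from the hinge along the shut gate. Seen from above the gate opens clockwise about it; the knob starts 205 mm along -y and 26.5 mm along -x.
- spool: Bystander, to be left alone: solder wire spool, diameter 54 mm, 48 mm high, standing on the generator's raised rear part; origin at the centre of its underside.
- dish: Bystander, to be left alone: low round glass dish with pellets, diameter 72 mm, 15 mm high, on the table; origin at the centre of its underside.
- tweezers: Bystander, to be left alone: steel tweezers lying on the table, 125 mm long, 5 mm high; origin at the middle of the underside.
- beaker: Bystander, to be left alone: glass beaker, diameter 68 mm, 90 mm high; origin at the centre of its underside.
- reagent: Bystander, to be left alone: white jar with a blue cap, diameter 58 mm, 120 mm high; origin at the centre of its underside.
- gclamp: Bystander, to be left alone: olive G-clamp lying flat, about 150 x 80 x 12 mm; origin about the middle of the frame, on the table.

How it is judged:
By the outcome, as a careful person would: the job done as asked, in the order asked, and still so for the second after the job is handed in, while the arm keeps its last pose, push and grip.
It also fails if it takes over 43 s, if anything falls off the work surface, if the arm or the gripper's body presses on something with over 40 N, if the wrist force passes 120 N, or if a joint passes its speed limit or range.

## Working session

There is one attempt and no reset: what is moved stays moved. The work goes in short steps, Python scripts to look and compute and a shell command to move; the robot and the scene stay as the last step left them, time stands still between calls to the robot, and variables do not carry over. Pictures are saved under pics/ and viewed, at most 10 in all, crops included, and the job is handed in when it is done.

```bash
mkdir -p pics
cat > h.py <<'E'
import numpy as np, cv2
from workcell import manip
from scipy.spatial.transform import Rotation as R
def rot(q): return R.from_quat([q[1],q[2],q[3],q[0]])
def snap(n,f):
    c=manip.read_camera(n); cv2.imwrite('pics/'+f,c['pixels']); 
    import pickle; pickle.dump(c,open('pics/'+f+'.pkl','wb')); return c
def load(f):
    import pickle; return pickle.load(open('pics/'+f+'.pkl','rb'))
def K(c): return c['pixels'].shape[0]/2/np.tan(np.radians(c['fov_y'])/2)
def ray(c,u,v):
    d=np.array([(u-c['cx'])/K(c),(v-c['cy'])/K(c),1.]); return rot(c['orientation']).apply(d)
def atz(c,u,v,z):
    d=ray(c,u,v);p=np.array(c['position']);return p+d*(z-p[2])/d[2]
def tri(obs):
    A=np.zeros((3,3));b=np.zeros(3)
    for c,u,v in obs:
        d=ray(c,u,v);d/=np.linalg.norm(d);M=np.eye(3)-np.outer(d,d);A+=M;b+=M@np.array(c['position'])
    return np.linalg.solve(A,b)
def proj(c,P):
    p=rot(c['orientation']).inv().apply(np.array(P)-c['position']);return p[:2]/p[2]*K(c)+[c['cx'],c['cy']]
E
python3 - <<'E'
from h import *
print(manip.get_obs())
for n in('top','side'):
    c=snap(n,n+'0.png');print(n,c['position'],c['orientation'],c['fov_y'],c['cx'],c['cy'])
E
```

```text
{'time_s': 0.0, 'q': array([-0.85380706,  0.50184022, -0.42678128,  1.55146608,  0.22081071,
        1.13829987, -0.21027671]), 'joint_vel': array([-3.34650845e-05, -2.99255459e-03, -8.66152413e-04, -9.09197674e-04,
        5.92785642e-05, -1.34583668e-03, -2.49248657e-03]), 'joint_torque': array([ 5.19009955e-04, -5.69520628e+01, -5.81609577e+00, -2.80939651e+01,
        1.06583346e-02,  1.21577969e-02, -8.51632098e-08]), 'tool_pos': array([0.28468428, 0.58356102, 0.23025657]), 'tcp_rot': array([-2.43320143e-04,  2.24915151e-01,  9.74377863e-01, -9.46796497e-04]), 'contact_force': array([0.07191144, 0.15973   , 0.31285002]), 'ft_torque': array([-0.00314401,  0.00447352,  0.01442421]), 'gripper_force': 0.0, 'opening': 0.08565160971248807}
top [0.34607004 0.05358643 1.61999791] [ 0.04885618 -0.69949236  0.71203383 -0.03648746] 44.806165499371275 301.55158422264134 245.71412399674054
side [ 0.23010727 -0.62912807  1.10369963] [-0.32635677  0.92379633 -0.1909657   0.06019716] 46.51137811283917 322.7789899998887 240.84136992798614
```

View pics/top0.png

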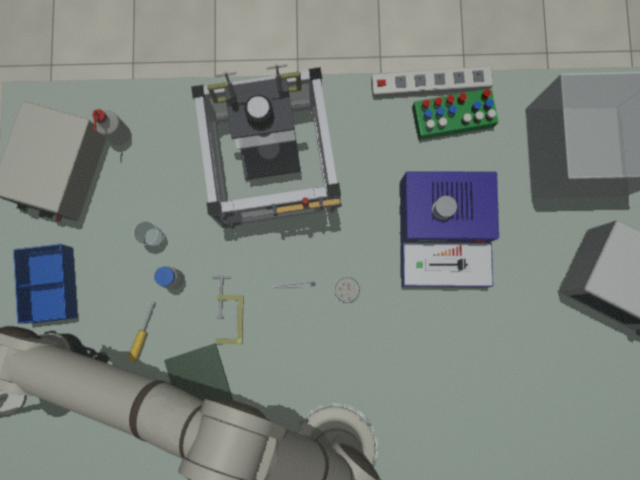

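View pics/side0.png

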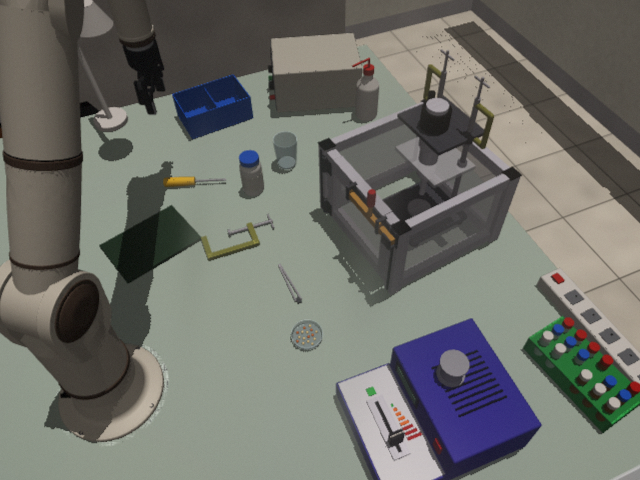

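The top view shows the generator at about (450,220), with the grip at (462,265) and the green square at (419,265). The knob is at (305,201). In the side view the grip is at (395,438) and the knob at (371,195). I'll enlarge crops of both for precision.

Run:
```python
from h import *
def cr(f,x,y,w,h,s=4): 
    return cv2.resize(cv2.imread('pics/'+f)[y:y+h,x:x+w],None,fx=s,fy=s,interpolation=cv2.INTER_CUBIC)
a=cr('top0.png',400,235,100,60);b=cr('top0.png',200,180,150,60)[:, :]
d=cr('side0.png',330,370,100,90);e=cr('side0.png',310,130,100,90)
W=np.zeros((600,800,3),np.uint8)
W[:240,:400]=a;W[:240,400:800]=cr('top0.png',260,180,100,60)
W[240:600,:400]=d;W[240:600,400:800]=e
cv2.imwrite('pics/crop1.png',W)
```

```text
(no output)
```

View pics/crop1.png

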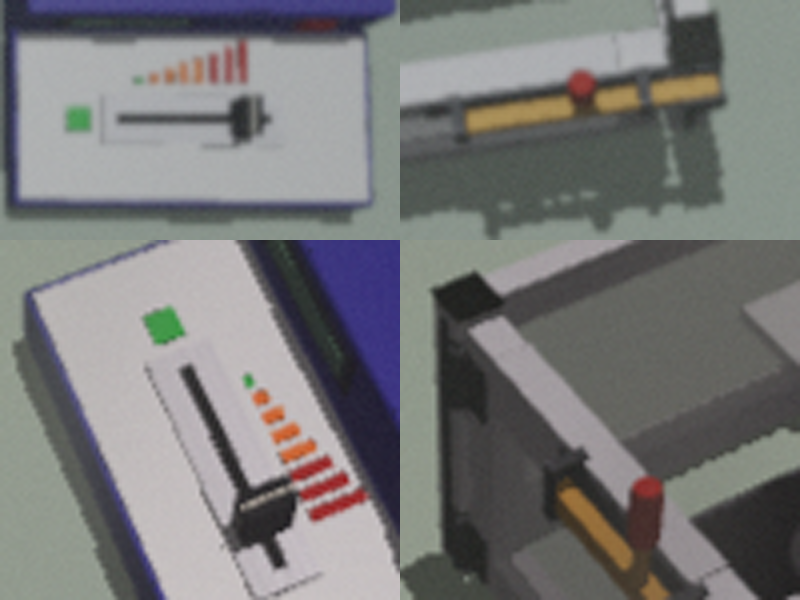

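Run:
```python
from h import *
t=load('top0.png');s=load('side0.png')
T=lambda x,y,ox,oy:(t,ox+x/4,oy+y/4)
S=lambda x,y,ox,oy:(s,ox+x/4,oy+y/4)
g=tri([T(256,112,400,235),S(268,257,330,370)]);print('griptop',g)
for n,c in(('FL',(14,203)),('FR',(370,203)),('BL',(18,36)),('BR',(364,34))):
    print(n,atz(t,400+c[0]/4,235+c[1]/4,.056))
for n,a,b in(('FL',(14,203),None),):pass
print('FLside',atz(s,330+28/4,370+52/4,.056))
print('green',atz(t,400+78/4,235+119/4,.056),atz(s,330+164/4,370+86/4,.056))
k=tri([(t,305.5,200.5),(s,372,191.5)]);print('knobtop',k, atz(t,305.5,200.5,.279),atz(s,372,191.5,.279))
A=tri([(t,214.5,208.5),(s,327.5,143.7)]);print('postL',A)
# top rail front-edge direction at z=.22 ; bolt ends
p=atz(t,260+68/4,180+120/4,.225);q=atz(t,260+318/4,180+85/4,.225);d=p-q;print('bolt',p,q,np.degrees(np.arctan2(d[1],d[0])))
print(proj(t,A),proj(s,A))
```

```text
griptop [ 0.47968625 -0.34563957  0.09685371]
FL [ 0.42309437 -0.19155157  0.056     ]
FR [ 0.41892492 -0.42823467  0.056     ]
BL [ 0.5355413 -0.1984794  0.056    ]
BR [ 0.53249848 -0.43056948  0.056     ]
FLside [ 0.43027133 -0.19614391  0.056     ]
green [ 0.47865421 -0.23650628  0.056     ] [ 0.48460121 -0.2391831   0.056     ]
knobtop [0.61887697 0.06370733 0.27813114] [0.6155263  0.06470312 0.279     ] [0.62180628 0.06247836 0.279     ]
postL [0.6146847  0.28580753 0.22837348]
bolt [0.6042794  0.13492157 0.225     ] [ 0.62283565 -0.01754697  0.225     ] 96.93908014049684
[214.95639008 206.76344402] [325.66148969 144.06020463]
```

Triangulated heights agree with the given sizes: the knob top is at 0.278 (expected 0.279) and the grip top at about 0.097. I'll rise and turn first, then cross over to the slide.

```bash
python3 -m inch '[[[0,0,0.19],[0,0,-0.15],0],[[0,0,0.19],[0,0,-0.15],0],[[0,0,0.19],[0,0,-0.15],0],[[0,0,0.19],[0,0,-0.15],0],[[0,0,0.19],[0,0,-0.15],0],[[0,0,0.19],[0,0,-0.15],0],[[0,0,0.19],[0,0,-0.15],0],[[0,0,0.19],[0,0,-0.15],0]]'
cat > goal.py <<'E'
# goal.py x y z yaw(deg of tool y axis): remaining shift (tool axes, shares) & turn (about tool, shares)
import sys; from h import *
x,y,z,yaw=map(float,sys.argv[1:5]); o=manip.get_obs(); Rt=rot(o['tcp_rot'])
a=np.radians(yaw); Y=np.array([np.cos(a),np.sin(a),0]);Z=np.array([0,0,-1.]);X=np.cross(Y,Z)
G=R.from_matrix(np.array([X,Y,Z]).T)
np.set_printoptions(precision=3,suppress=True)
print('t',o['time_s'],'pos',o['tool_pos'],'yaw',np.degrees(np.arctan2(*Rt.as_matrix()[1::-1,1])),'q',o['q'],'F',o['contact_force'],'open',o['opening'])
print('shift',Rt.inv().apply(np.array([x,y,z])-o['tool_pos'])/.1,'turn',(Rt.inv()*G).as_rotvec()/(np.pi/4),'shift after turn',G.inv().apply(np.array([x,y,z])-o['tool_pos'])/.1)
E
python3 goal.py 0.481 -0.346 0.25 -91
```

```text
time_s: 0.9
tool_pos: [0.2848, 0.5839, 0.3513]
tcp_rot: [0.0, 0.736, 0.677, -0.001]
contact_force: [0.6, 0.1, 0.1]
opening: 0.0852
gripper_force: 0.0
t 0.9 pos [0.285 0.584 0.351] yaw -4.748535600164078 q [-1.01   0.395 -0.208  1.402  0.081  1.354 -1.303] F [0.613 0.127 0.127] open 0.08522583816839789
shift [-9.103  2.726  1.021] turn [0.001 0.002 1.917] shift after turn [2.124 9.263 1.013]
```

```bash
python3 -m inch '[[[0,0,0],[-0.36,0.16,0],0],[[0,0,0],[-0.36,0.16,0],0],[[0,0,0],[-0.36,0.16,0],0],[[0,0,0],[-0.36,0.16,0],0],[[0,0,0],[-0.36,0.16,0],0],[[0,0,0],[-0.36,0.16,0],0],[[0,0,0],[-0.36,0.16,0],0],[[0,0,0],[-0.36,0.16,0],0]]'
python3 goal.py 0.481 -0.346 0.25 -91
```

```text
time_s: 1.7
tool_pos: [0.3905, 0.2855, 0.351]
tcp_rot: [-0.0, 0.734, 0.679, -0.0]
contact_force: [0.0, -0.7, 0.1]
opening: 0.0854
gripper_force: 0.0
t 1.7 pos [0.391 0.285 0.351] yaw -4.396807077070667 q [-0.635  0.069 -0.055  1.806  0.004  1.267 -0.767] F [ 0.007 -0.655  0.138] open 0.08538857221821486
shift [-6.227  1.387  1.011] turn [-0.     0.001  1.925] shift after turn [1.015 6.298 1.01 ]
```

```bash
python3 -m inch '[[[0,0,0],[-0.36,0.12,0],0],[[0,0,0],[-0.36,0.12,0],0],[[0,0,0],[-0.36,0.12,0],0],[[0,0,0],[-0.36,0.12,0],0],[[0,0,0],[-0.36,0.12,0],0],[[0,0,0],[-0.36,0.1,0],0],[[0,0,0],[-0.36,0.1,0],0],[[0,0,0],[-0.36,0.1,0],0]]'
python3 goal.py 0.481 -0.346 0.25 -91
python3 -m inch '[[[0,0,0.19],[-0.36,0,0],0],[[0,0,0.19],[-0.34,-0.06,0],0],[[0,0,0.19],[-0.3,-0.1,0],0],[[0,0,0.19],[-0.3,-0.14,0],0],[[0,0,0.19],[-0.2,-0.15,0],0],[[0,0,0.19],[-0.2,-0.2,0],0],[[0,0,0.19],[-0.1,-0.25,0],0],[[0,0,0.19],[-0.1,-0.3,0],0]]'
python3 goal.py 0.481 -0.346 0.25 -91
```

```text
time_s: 2.5
tool_pos: [0.4578, -0.0083, 0.3511]
tcp_rot: [-0.0, 0.734, 0.679, -0.0]
contact_force: [0.1, 0.5, -0.1]
opening: 0.085
gripper_force: 0.0
t 2.5 pos [ 0.458 -0.008  0.351] yaw -4.3945412075956405 q [-0.3    0.01   0.262  1.868 -0.003  1.265 -0.113] F [ 0.101  0.528 -0.087] open 0.0850463787756951
shift [-3.349  0.49   1.01 ] turn [-0.     0.     1.925] shift after turn [0.291 3.372 1.011]
time_s: 3.3
tool_pos: [0.2962, -0.0849, 0.3509]
tcp_rot: [-0.001, 0.989, 0.146, -0.001]
contact_force: [-23.5, 10.6, 23.5]
opening: 0.0854
gripper_force: 0.0
t 3.3 pos [ 0.296 -0.085  0.351] yaw -73.20603188517903 q [ 0.009 -0.307  0.14   2.129  0.043  1.32  -1.146] F [-23.511  10.575  23.476] open 0.0854048106233308
shift [1.017 3.035 1.002] turn [-0.002  0.003  0.395] shift after turn [1.894 2.578 1.009]
```

I signed the tool y shift wrongly, and the arm is now near its inner reach limit. I'll bring it back outward.

```bash
python3 -m inch '[[[0,0,0],[0.2,0.2,0],0],[[0,0,0.13],[0.2,0.3,0],0],[[0,0,0.13],[0.3,0.3,0],0],[[0,0,0.13],[0.3,0.3,0],0],[[0,0,0],[0.3,0.35,0],0],[[0,0,0],[0.25,0.35,0],0],[[0,0,0],[0.1,0.35,0],0],[[0,0,0],[0,0.2,0],0]]'
python3 goal.py 0.481 -0.346 0.25 -91
```

```text
time_s: 4.1
tool_pos: [0.4834, -0.2996, 0.35]
tcp_rot: [0.0, 1.0, -0.004, -0.001]
contact_force: [-1.1, -0.2, -0.1]
opening: 0.0853
gripper_force: 0.0
t 4.1 pos [ 0.483 -0.3    0.35 ] yaw -90.41350012542694 q [ 0.221  0.237  0.347  1.628 -0.081  1.292 -0.997] F [-1.145 -0.187 -0.114] open 0.08527397496718746
shift [-0.019  0.463  1.001] turn [0.001 0.002 0.013] shift after turn [-0.016  0.464  1.   ]
```

```bash
python3 -m inch '[[[0,0,0],[0,0.3,0.3],0],[[0,0,0],[0,0.16,0.4],0],[[0,0,0],[0,0,0.3],0],[[0,0,0],[0,0,0],0]]'
python3 goal.py 0.481 -0.346 0.1 -91
python3 - <<'E'
from h import *
c=snap('wrist','w1.png');print(c['position'],c['orientation'],proj(c,[.480,-.3456,.0965]),proj(c,[.480,-.2367,.056]))
E
```

```text
time_s: 4.5
tool_pos: [0.4794, -0.3414, 0.246]
tcp_rot: [-0.003, 1.0, -0.004, -0.004]
contact_force: [-0.7, 0.4, 0.1]
opening: 0.0856
gripper_force: 0.0
t 4.5 pos [ 0.479 -0.341  0.246] yaw -90.4150848795135 q [ 0.295  0.363  0.354  1.708 -0.137  1.105 -0.887] F [-0.703  0.357  0.149] open 0.08559772892581335
shift [0.03  0.054 1.46 ] turn [-0.006  0.011  0.013] shift after turn [0.017 0.046 1.46 ]
[ 0.5556135  -0.34428657  0.38832494] [-0.10594783 -0.69666948  0.70081676  0.11082671] [319.65086286 215.88721332] [208.22788776 206.07392572]
```

View pics/w1.png

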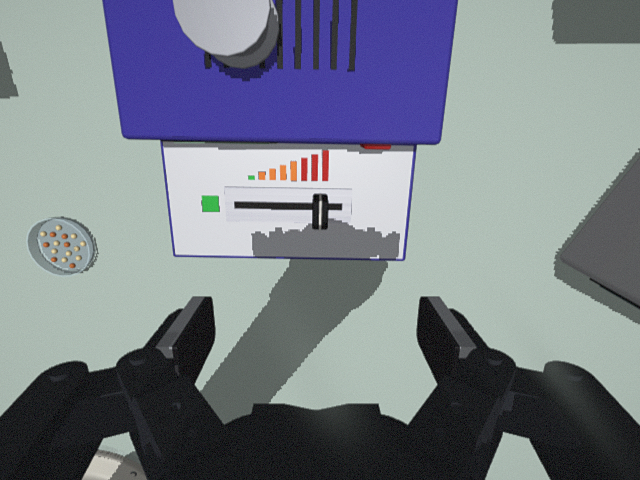

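The wrist view shows the grip's top centre at (320,215), against my projected (319.7,215.9), so the fix holds. The green square is at (210,204). Descending now.

```bash
python3 -m inch '[[[0,0.01,0.01],[0.01,0.05,0.35],0],[[0,0,0],[0,0,0.35],0],[[0,0,0],[0,0,0.35],0],[[0,0,0],[0,0,0.35],0],[[0,0,0],[0,0,0.2],0],[[0,0,0],[0,0,0.2],0],[[0,0,0],[0,0,0],0]]'
python3 goal.py 0.480 -0.3456 0.064 -91
```

```text
time_s: 5.25
tool_pos: [0.485, -0.3469, 0.0707]
tcp_rot: [-0.001, 1.0, -0.006, 0.003]
contact_force: [0.1, 0.1, 0.7]
opening: 0.0852
gripper_force: 0.0
t 5.25 pos [ 0.485 -0.347  0.071] yaw -90.71280209921655 q [ 0.355  0.584  0.294  1.828 -0.242  0.759 -0.805] F [0.075 0.067 0.68 ] open 0.08519565259120598
shift [-0.05  -0.012  0.067] turn [-0.002 -0.008  0.006] shift after turn [-0.05  -0.012  0.067]
```

```bash
python3 -m inch '[[[0,-0.01,0],[-0.05,-0.01,0.05],0.6],[[0,0,0],[0,0,0],1],[[0,0,0],[0,0,0],1],[[0,0,0],[0,0,0],1],[[0,0,0],[0,0,0],1],[[0,0,0],[0,0,0],1]]'
python3 goal.py 0.480 -0.2756 0.064 -91
```

```text
time_s: 5.85
tool_pos: [0.4803, -0.3471, 0.0672]
tcp_rot: [0.0, 1.0, -0.007, 0.001]
contact_force: [-1.1, 1.4, 5.8]
opening: 0.0127
gripper_force: 58.6
t 5.85 pos [ 0.48  -0.347  0.067] yaw -90.82247892917816 q [ 0.354  0.587  0.296  1.836 -0.24   0.753 -0.805] F [-1.072  1.383  5.754] open 0.012668524650251206
shift [-0.013 -0.714  0.032] turn [ 0.    -0.001  0.004] shift after turn [-0.015 -0.714  0.032]
```

Gripped at the grip's width. Now slide it to the stop with a small overshoot.

```bash
python3 -m inch '[[[0,0,0],[0,-0.1,0],1],[[0,0,0],[0,-0.15,0],1],[[0,0,0],[0,-0.15,0],1],[[0,0,0],[0,-0.15,0],1],[[0,0,0],[0,-0.1,0],1],[[0,0,0],[0,-0.06,0],1],[[0,0,0],[0,-0.04,0],1],[[0,0,0],[0,0,0],1]]'
python3 goal.py 0.480 -0.2756 0.064 -91
```

```text
time_s: 6.65
tool_pos: [0.482, -0.2784, 0.0672]
tcp_rot: [0.005, 1.0, -0.008, 0.003]
contact_force: [3.9, -17.0, -6.2]
opening: 0.0128
gripper_force: 59.2
t 6.65 pos [ 0.482 -0.278  0.067] yaw -90.97083479849556 q [ 0.232  0.532  0.302  1.935 -0.226  0.697 -0.921] F [  3.93  -17.009  -6.205] open 0.012837263409329393
shift [-0.02  -0.028  0.032] turn [ 0.013 -0.007  0.001] shift after turn [-0.02  -0.028  0.032]
```

A 17 N reaction after about 69 mm means it is at the stop. Release, rise and check.

```bash
python3 -m inch '[[[0,0,0],[0,0,0],0.4],[[0,0,0],[0,0,0],0],[[0,0,0],[0,0,0],0],[[0,0,0],[0,0,-0.2],0],[[0,0,0],[0,0,-0.4],0],[[0,0,0],[0,0,-0.4],0],[[0,0,0],[0,0,-0.4],0],[[0,0,0],[0,0,-0.4],0]]'
python3 - <<'E'
from h import *
c=snap('wrist','w2.png');t=load('top0.png')
print(proj(c,[.481,-.2756,.0965]))
E
python3 goal.py 0.606 0.064 0.36 7
```

```text
time_s: 7.45
tool_pos: [0.4804, -0.2705, 0.2475]
tcp_rot: [-0.001, 1.0, -0.006, -0.001]
contact_force: [0.3, -0.6, 1.2]
opening: 0.0856
gripper_force: 0.0
[319.99463318 216.75438337]
t 7.5 pos [ 0.484 -0.273  0.255] yaw -90.74321118460524 q [ 0.161  0.281  0.369  1.797 -0.116  1.076 -1.014] F [ 1.961 -1.48   4.267] open 0.08534772726585198
shift [ 1.188 -3.379 -1.053] turn [ 0.012 -0.005 -2.172] shift after turn [ 3.193  1.623 -1.054]
```

View pics/w2.png

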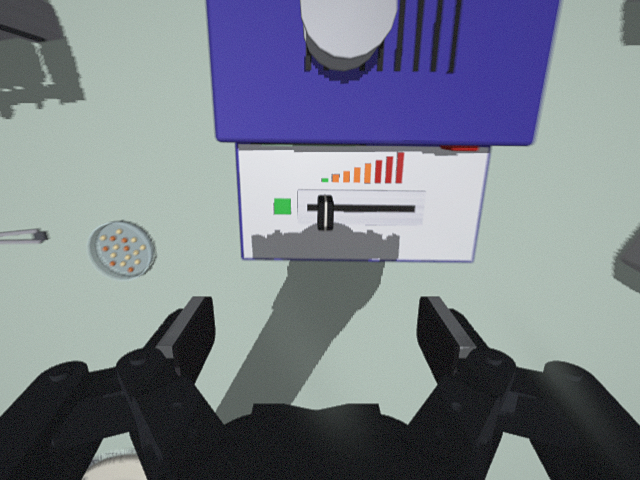

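Run:
```python
from h import *
a=load('w1.png');b=load('w2.png');s=load('side0.png')
for c,off in((a,(290,185)),(b,(290,185))):
    g=cv2.cvtColor(c['pixels'],cv2.COLOR_BGR2GRAY)[222:229,290:360].mean(0);i=np.where(g<45)[0]+290
    slot=cv2.cvtColor(c['pixels'],cv2.COLOR_BGR2GRAY)[204:211,200:440].min(0);j=np.where(slot<70)[0]+200
    u=(i.min()+i.max())/2;print(i.min(),i.max(),j.min(),j.max())
    print('grip',atz(c,u,217,.0965),'slot',atz(c,j.min(),207,.0605),atz(c,j.max(),207,.0605))
```

```text
313 326 235 409
grip [ 0.47900579 -0.34546599  0.0965    ] slot [ 0.47996679 -0.26398687  0.0605    ] [ 0.4790468  -0.43187397  0.0605    ]
318 332 239 413
grip [ 0.48072927 -0.27995754  0.0965    ] slot [ 0.48252861 -0.19743118  0.0605    ] [ 0.48057093 -0.36605589  0.0605    ]
```

The slide checks out. The slot spans y −0.2635 to −0.3675, centre −0.3155, and the grip sits 35.5 mm from that centre. That is the stop of a symmetric 70 mm range, and the reaction force agrees. On to the knob.

```bash
python3 -m inch '[[[0,0,-0.18],[0,0,-0.2],0],[[0,0,-0.18],[0,0,-0.2],0],[[0,0,-0.18],[0,0,-0.2],0],[[0,0,-0.18],[0,0,-0.2],0],[[0,0,-0.18],[0,0,-0.2],0],[[0,0,-0.18],[0,0,-0.2],0],[[0,0,-0.18],[0,0,0],0],[[0,0,-0.18],[0,0,0],0]]'
python3 goal.py 0.618 0.064 0.38 7
```

```text
time_s: 8.3
tool_pos: [0.481, -0.271, 0.3665]
tcp_rot: [-0.0, 0.846, 0.533, 0.0]
contact_force: [-0.4, -0.7, -0.9]
opening: 0.0851
gripper_force: 0.0
t 8.3 pos [ 0.481 -0.271  0.367] yaw -25.57850565609309 q [ 0.266  0.19   0.233  1.64  -0.046  1.317  0.06 ] F [-0.428 -0.702 -0.946] open 0.08512466086662596
shift [ 3.613 -0.211 -0.133] turn [ 0.001 -0.001 -0.724] shift after turn [ 3.158  1.768 -0.135]
```

```bash
python3 -m inch '[[[0,0,-0.18],[0,0,-0.05],0],[[0,0,-0.18],[0,0,-0.05],0],[[0,0,-0.18],[0,0,-0.03],0],[[0,0,-0.18],[0,0,0],0],[[0,0,0],[0.3,0.17,0],0],[[0,0,0],[0.36,0.2,0],0],[[0,0,0],[0.36,0.2,0],0],[[0,0,0],[0.36,0.2,0],0]]'
python3 -m inch '[[[0,0,0],[0.36,0.2,0],0],[[0,0,0],[0.36,0.2,0],0],[[0,0,0],[0.36,0.2,0],0],[[0,0,0],[0.36,0.2,0],0],[[0,0,0],[0.2,0.13,0],0],[[0,0,0],[0,0,0],0],[[0,0,0],[0,0,0],0]]'
python3 goal.py 0.618 0.064 0.38 7
python3 - <<'E'
from h import *
c=snap('wrist','w3.png');print(proj(c,[.6189,.0637,.279]),proj(c,[.6155,.0647,.279]))
E
```

```text
time_s: 9.1
tool_pos: [0.5418, -0.1238, 0.3787]
tcp_rot: [-0.001, 0.666, 0.746, -0.0]
contact_force: [1.0, -0.2, 0.2]
opening: 0.0856
gripper_force: 0.0
time_s: 9.8
tool_pos: [0.6154, 0.0479, 0.3783]
tcp_rot: [-0.001, 0.666, 0.746, -0.001]
contact_force: [-0.9, -1.1, -0.0]
opening: 0.0854
gripper_force: 0.0
t 9.8 pos [0.615 0.048 0.378] yaw 6.526059761641142 q [-0.097  0.313 -0.032  1.45   0.01   1.38  -0.015] F [-0.887 -1.116 -0.039] open 0.08537981045855653
shift [ 0.157  0.044 -0.017] turn [-0.002  0.    -0.011] shift after turn [ 0.156  0.045 -0.017]
[323.61733684 213.24311214] [319.06147028 211.35802247]
```

View pics/w3.png

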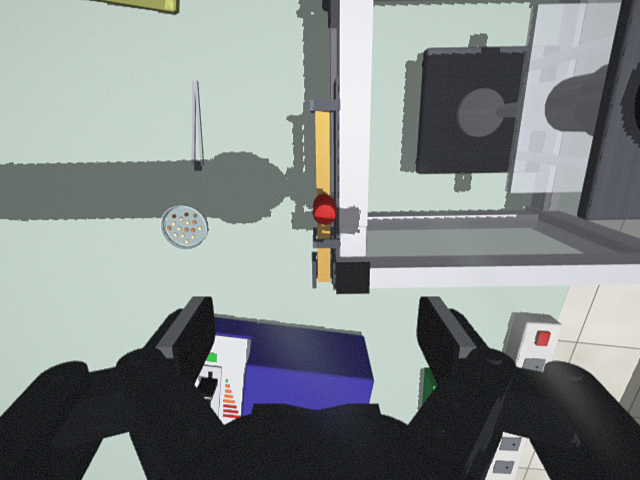

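The knob's top is at (324,213), right on the projected (323.6,213.2), so the knob is at (0.619, 0.064). The rail is parallel to the image column, so the yaw of about 6.5–7° is right. Descending onto it.

```bash
python3 -m inch '[[[0,0,0],[0.15,0.05,0],0],[[0,0,0],[0,0,0.3],0],[[0,0,0],[0,0,0.3],0],[[0,0,0],[0,0,0.3],0],[[0,0,0],[0,0,0.2],0],[[0,0,0],[0,0,0.1],0],[[0,0,0],[0,0,0],0],[[0,0,0],[0,0,0],0]]'
python3 goal.py 0.6189 0.0637 0.243 6.8
```

```text
time_s: 10.65
tool_pos: [0.62, 0.0626, 0.2604]
tcp_rot: [0.0, 0.667, 0.745, 0.001]
contact_force: [0.4, 0.2, 0.6]
opening: 0.0853
gripper_force: 0.0
t 10.65 pos [0.62  0.063 0.26 ] yaw 6.379244301363427 q [-0.113  0.393 -0.041  1.603  0.017  1.145 -0.046] F [0.44  0.178 0.564] open 0.08528471792381541
shift [ 0.012 -0.01   0.174] turn [ 0.002 -0.    -0.009] shift after turn [ 0.012 -0.01   0.174]
```

```bash
python3 -m inch '[[[0,0,-0.01],[0.01,-0.01,0.1],0],[[0,0,0],[0,0,0.06],0.5],[[0,0,0],[0,0,0],1],[[0,0,0],[0,0,0],1],[[0,0,0],[0,0,0],1],[[0,0,0],[0,0,0],1],[[0,0,0],[0,0,0],1]]'
python3 goal.py 0.6189 0.0637 0.243 6.8
```

```text
time_s: 11.35
tool_pos: [0.6191, 0.0636, 0.2439]
tcp_rot: [0.001, 0.664, 0.748, 0.001]
contact_force: [1.8, -0.4, 0.8]
opening: 0.0161
gripper_force: 58.7
t 11.35 pos [0.619 0.064 0.244] yaw 6.856589904362515 q [-0.113  0.405 -0.043  1.624  0.019  1.111 -0.041] F [ 1.801 -0.389  0.753] open 0.016125023119990162
shift [ 0.001 -0.001  0.009] turn [ 0.002 -0.     0.001] shift after turn [ 0.001 -0.001  0.009]
```

Gripped cleanly with almost no side force. Lift about 11 mm.

```bash
python3 -m inch '[[[0,0,0],[0,0,-0.04],1],[[0,0,0],[0,0,-0.04],1],[[0,0,0],[0,0,-0.03],1],[[0,0,0],[0,0,0],1]]'
python3 goal.py 0.6189 0.0637 0.243 6.8
```

```text
time_s: 11.75
tool_pos: [0.6188, 0.0636, 0.2551]
tcp_rot: [0.0, 0.664, 0.748, 0.001]
contact_force: [4.6, 0.8, -0.4]
opening: 0.0159
gripper_force: 59.0
t 11.75 pos [0.619 0.064 0.255] yaw 6.853692610323862 q [-0.113  0.395 -0.042  1.612  0.018  1.133 -0.04 ] F [ 4.612  0.823 -0.402] open 0.01585562993919064
shift [0.001 0.001 0.121] turn [ 0.002 -0.     0.001] shift after turn [0.001 0.001 0.121]
```

```bash
python3 -m inch '[[[0,0,0],[0.06,0,0],1],[[0,0,0],[0.08,0,0],1],[[0,0,0],[0.08,0,0],1],[[0,0,0],[0.08,0,0],1],[[0,0,0],[0.06,0,0],1],[[0,0,0],[0,0,0],1]]'
python3 goal.py 0.6189 0.0637 0.255 6.8
```

```text
time_s: 12.35
tool_pos: [0.6134, 0.1007, 0.2541]
tcp_rot: [-0.001, 0.663, 0.749, 0.0]
contact_force: [2.6, 1.2, -2.0]
opening: 0.0163
gripper_force: 58.8
t 12.35 pos [0.613 0.101 0.254] yaw 6.939964570421239 q [-0.163  0.397 -0.056  1.612  0.023  1.134 -0.103] F [ 2.595  1.181 -1.98 ] open 0.016291541089646394
shift [-0.374  0.01  -0.01 ] turn [-0.001 -0.001  0.003] shift after turn [-0.374  0.011 -0.009]
```

The bolt is drawn 37 mm without resistance. Now swing the gate along its arc about the hinge at (0.6207, 0.2704), turning the tool with it.

```bash
python3 -m inch '[[[0,0,0.05],[0.01,-0.067,0],1],[[0,0,0.05],[0.01,-0.067,0],1],[[0,0,0.05],[0.01,-0.067,0],1],[[0,0,0.05],[0.01,-0.067,0],1],[[0,0,0.05],[0.01,-0.067,0],1],[[0,0,0.05],[0.01,-0.067,0],1],[[0,0,0.05],[0.01,-0.067,0],1],[[0,0,0.05],[0.01,-0.067,0],1]]'
python3 -m inch '[[[0,0,0],[0,0,0],1],[[0,0,0],[0,0,0],1],[[0,0,0],[0,0,0],1]]'
cat > gate.py <<'E'
from h import *
o=manip.get_obs();H=np.array([.6207,.2704]);r=o['tool_pos'][:2]-H
g=np.radians(6.85)
L=np.hypot(*r); a=np.arctan2(r[1],r[0])-g; Y=np.sqrt(L*L-.0265**2)
th=(-np.pi/2-np.arctan2(.0265,Y))-a
print('gate',th,'edge',.26*th,'drawn',.205-Y,'F',o['contact_force'],'vel',abs(o['joint_vel']).max())
E
python3 gate.py; python3 goal.py 0.5 0.1 0.255 6.8
python3 - <<'E'
from h import *
a=snap('top','top2.png')['pixels'];b=snap('side','side2.png')['pixels']
W=np.hstack([a[150:350,180:380],b[100:300,250:450]]);cv2.imwrite('pics/crop2.png',cv2.resize(W,None,fx=2,fy=2))
E
```

```text
time_s: 13.15
tool_pos: [0.5608, 0.1086, 0.2545]
tcp_rot: [-0.0, 0.773, 0.635, 0.001]
contact_force: [4.2, 0.9, -2.1]
opening: 0.016
gripper_force: 59.0
time_s: 13.45
tool_pos: [0.5611, 0.1081, 0.2544]
tcp_rot: [0.0, 0.772, 0.635, 0.0]
contact_force: [3.5, 0.9, -2.2]
opening: 0.0157
gripper_force: 59.1
gate 0.3174177195776089 edge 0.08252860709017831 drawn 0.03419932978442658 F [ 3.50893208  0.92396156 -2.2161601 ] vel 0.0027997791868322316
t 13.45 pos [0.561 0.108 0.254] yaw -11.103505846955189 q [-0.227  0.306 -0.013  1.74   0.004  1.095 -0.435] F [ 3.509  0.924 -2.216] open 0.01572751746367213
shift [-0.198 -0.584 -0.007] turn [ 0.001 -0.    -0.398] shift after turn [-0.008 -0.617 -0.006]
```

View pics/crop2.png

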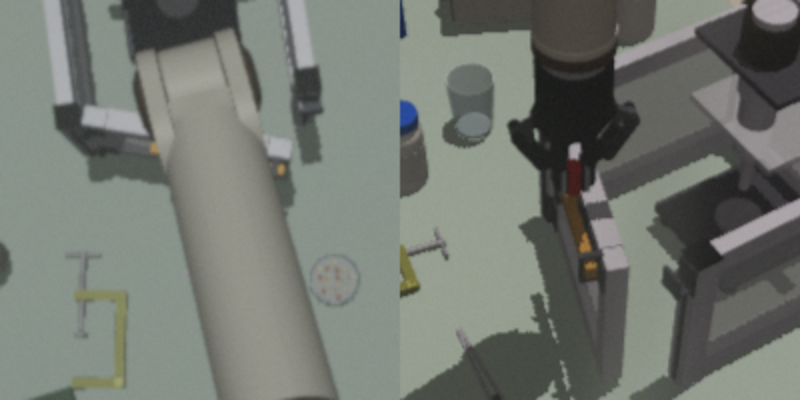

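The gate stands ajar by about 82 mm, with the knob still gripped, the bolt out of the keeper, the arm still, and the clamp, dish and beaker undisturbed. Handing in.

```bash
python3 -c "
from workcell import manip; print(manip.finish_job())"
```

```text
the job is handed in; nothing more can be done
None
```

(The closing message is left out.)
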